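Turn the cart wheel's valve to the top for pumping

TASK

The clay cart's wheel is on the bench stand with a flat tyre: turn it until its valve is at the very top, straight above the axle, so that the inflator can go on. Turn it either way by gently pushing one spoke after another with closed fingertips; do not grip anything, do not push on the slack tyre or the valve, and leave the other things on the bench where they are. Finish with the wheel at rest and your hand clear of it.

Things in the scene. Friction and masses are not known exactly. Their poses are not given: they have to be found in the camera images.
- axle (a point): middle of the wheel, on its axle, 260 mm above the table, in the wheel's middle plane. Axes of the bolted-down stand: x along the level axle away from the robot, y level to the left in the wheel's plane, z up. The wheel's front is free: reach between the spokes from the robot's side with the fingers sloping down and forward at about 45 degrees, most easily below the axle
- wheel (a joint): angle of the wheel in rad, no limits: 0 (or any whole turn) with the valve straight above the axle; grows clockwise as seen from the robot. Stiff bearing: about 0.25 to 0.4 Nm turns it either way and it stays where it is left
- spoke (a point): a point on one of the five straight aluminium spokes, 116 mm from the axle, mid-depth. Each is 20 mm wide in the wheel's plane, 28 mm deep (axle x = -14 to +14 mm), radial from the hub (56 mm across, x = -23 to +20 mm) to the rim's inside 145 mm from the axle. They stand 36, 108, 180, 252, 324 degrees from the valve (this one 180): valve at the top, this one hangs straight down. Turns with the wheel
- valve_stem (a point): middle of the valve stem, 129 mm from the axle in the wheel's middle plane. Brass with a black cap, 8 to 11 mm thick, standing inward from the rim towards the axle (112 to 146 mm from it), half-way between two spokes. Turns with the wheel: z points from the axle out through the valve, x along the axle away from the robot
- tyre: the soft black tyre, 400 mm across, 45 mm wide (axle x = -22 to +22 mm), lying from 155 to 200 mm from the axle on a rim 38 mm wide; origin at the middle of the wheel; turns with it
- valve: the valve with its stem and cap as one piece; origin at the middle of the wheel; turns with it
- stand: the bolted-down stand with all it carries, wheel included; origin on the table straight below the wheel's middle, axes as axle. 12 mm base plate x = -110 to +160, y = -130 to +130 mm; 40 mm square post behind the wheel (x = 65 to 105 mm, 308 mm high); axle nut 22 mm across, out to x = -32 mm in front
- inflator: cordless tyre inflator, a black upright case 79 x 64 x 166 mm high, loose, about 290 mm to the right of the wheel's middle; origin under its centre
- spanner: steel spanner 160 mm long, lying loose on the stand's base plate in front of the wheel (top about 25 mm above the table)
- tyre_lever: flat grey tyre lever 120 x 20 x 8 mm, lying loose on the table between robot and stand
- tool_pot: terracotta pot 80 mm across with modelling tools standing in it, 225 mm high in all, loose, about 300 mm to the left of the wheel's middle; origin under its centre
- sponge_box: clear plastic box 130 x 100 x 55 mm with a sponge, loose, at the right
- jug: blue plastic jug 104 mm across and 140 mm high, loose, at the left; origin under its centre

How it is judged (in metres and radians):
At the end, for the whole second after the job is handed in: The valve is straight above the axle to within 0.10 rad (13 mm at the rim), the wheel is at rest, and every loose thing on the bench is within 20 mm of where it was (angle between valve_stem's own z axis and vertical below 0.1 rad and velocity of joint wheel between -0.05 and 0.05 rad/s and distance of each of inflator, spanner, tyre_lever, tool_pot, sponge_box, jug from where it was at the start of the episode below 0.02 m); the robot touches nothing.
It fails at once if the tyre is pushed (over 4 N) (contact force between any of the fingers, the arm and tyre above 4 N).
It fails at once if the valve is pushed (over 4 N) (contact force between any of the fingers, the arm and valve above 4 N).
It fails at once if the wheel or its stand is gripped or pushed hard (over 40 N) (contact force between any of the fingers, the arm and stand above 40 N).
It fails at once if a loose thing on the bench is lifted, carried or pushed away (over 20 mm) (distance of any of inflator, spanner, tyre_lever, tool_pot, sponge_box, jug from where it was at the start of the episode above 0.02 m).
It also fails if it takes over 58 s, if anything falls off the work surface, if the arm or the gripper's body presses on something with over 40 N, if the wrist force passes 120 N, or if a joint passes its speed limit or range.

ROBOT

A 6-joint arm with a two-finger parallel gripper is mounted at the origin on the work surface. World frame = base frame: x ahead of the robot, y to its left, z up, the work surface at z = 0. Lengths are in mm, angles in rad, forces in N, time in s.
With the tool pointing down it reaches from about 275 to 1000 mm from the base axis. Payload 8.4 kg.
Tool frame: the origin (TCP) lies at the very end of the fingers, on their centre line; the grasp point (between the pads) lies 19 mm behind it (r.tcp_to_grasp is the distance from the TCP to the grasp point, in mm); z points along the fingers, y is the line along which they close (so a half turn about z gives the same grasp; the last joint's range is limited). The gripper opens to 85 mm and grips with 20 to 120 N. Pads are 22 mm wide; open, the fingers measure 114 mm over their backs; the gripper's body (76 mm by 85 mm) begins 54 mm behind the grasp point. The pads swing forward as they close: fully open they stand 13 mm farther back than shut.
Start: joints at [-1.306, 0.353, 1.633, -0, 1.155, -0.002], TCP at [164.777, -602.89, 199.481] pointing down, gripper open.
Joint ranges: [-2.63, 2.63], [-0.92, 2.1], [0.06, 2.66], [-1.3, 4.44], [0, 2.69], [-3.02, 3.02]. Speed limits (rad/s): [2.22, 2.22, 2.79, 3.14, 3.14, 3.14].

INTERFACE

Orientations are given as [roll, pitch, yaw] about the fixed x, y, z axes, in that order (R = Rz(yaw) Ry(pitch) Rx(roll)).
In Python, from rig import r gives the robot as it stands. The module is installed in compiled form; this text tells all that it offers.
- The arm moves only by the tool play_rows, never from a script. Its argument "rows" is a list of rows, each an object with "dp": the shift along the tool's x, y, z in units of 40 mm (1.0 is 40 mm), a list of three; "turn": the turn, a rotation vector about the tool's x, y, z in units of 6 degrees (1.0 is 6 degrees), a list of three; "fingers": the closure, from 0 (fully open) to 1 (shut). In form: [{"dp": [tx, ty, tz], "turn": [wx, wy, wz], "fingers": fingers}, ...]. A call has 1 to 5 rows; each row shifts and turns the commanded pose from where the row before left it, along the tool's axes as they then stand; what a row does not reach is not made up. A row lasts 1/12 s, in which the tool goes at most 41.7 mm and 7.16 degrees, less where a joint would pass 70% of its speed; a pose out of reach is approached as far as the arm can. A call is refused whole if a number of a shift passes 1 or a number of a turn 1, either way. A call with a gripper value outside its range is refused whole. The fingers move at their own pace and stop on an object; "force" is the grip in N (left out, the last holds). Time passes only in rows, so rows that do not move let the fingers close. It gives the time, the measured TCP pose, the force, the opening and the grip force at its end, in the units of the state.
- r.sense(): the state, without advancing time (a new reading comes with each control period).
- r.grab_frame(name): name is "scene" or "top" or "wrist"; returns a dict with "pixels" (420x560x3 uint8, red, green, blue), "fx", "fy", "cx", "cy" (pixels), "dist" ([k1, k2, p1, p2, k3] as OpenCV has them; the pictures are not rectified), "pose" (4x4, takes a point from camera to world coordinates). Camera axes: x right, y down, z forward; pixel columns grow to the right and rows downward; lengths in mm; the calibration is good to about 2 mm. A picture is of the moment at which its call begins. There is no depth.
- r.sign_off(): hands the job in; it is judged then, once.
The state is a dict: "clock": time; "qpos": joint angles; "qvel": joint speeds; "joint_efforts": joint torques, N m; "eef_pos": TCP position; "tcp_rot": TCP orientation; "contact_force": force on the tool from outside, world axes, zero at the start; "wrist_torque": the same for the moment, N m; "opening": opening from 0.0 (shut) to 1.0 (fully open); "grasp_force": force on a finger pad.
Only numpy, scipy, OpenCV 4.12 (cv2) and the standard library are available. Lean on these libraries where they do the work, as an engineer would, in place of code of your own. Each camera call takes 0.05 s, during which the arm holds its last target. There are 200 camera calls.

## Working session

There is one attempt and no reset: what is moved stays moved. The work goes in short steps, Python scripts to look and compute and a tool call to move; the robot and the scene stay as the last step left them, time stands still between calls to the robot, and variables do not carry over. Pictures are saved under pics/ and viewed, at most 10 in all, crops included, and the job is handed in when it is done.

Besides the shell and the picture viewer there is one more tool, called after "Call:" as a command line: name --argument value ..., lists and objects as JSON in quotes. play_rows: Moves the arm, as the interface text tells. Its arguments: {"type":"object","properties":{"rows":{"type":"array"},"force":{"type":"number"}},"required":["rows"]}

```bash
mkdir -p pics; cat > h.py <<'E'
import numpy as np, cv2
from rig import r
def grab(n,f):
    d=r.grab_frame(n); cv2.imwrite('pics/'+f,cv2.cvtColor(d['pixels'],cv2.COLOR_RGB2BGR)); np.save('pics/'+f+'.npy',d,allow_pickle=True); return d
def load(f): return np.load('pics/'+f+'.npy',allow_pickle=True).item()
def K(d): return np.array([[d['fx'],0,d['cx']],[0,d['fy'],d['cy']],[0,0,1.]])
def ray(d,uv):
    p=cv2.undistortPoints(np.array([[uv]],float),K(d),np.array(d['dist'],float))[0,0]
    P=np.array(d['pose']); v=P[:3,:3]@[p[0],p[1],1]; return P[:3,3],v/np.linalg.norm(v)
def onplane(d,uv,n,p0):
    o,v=ray(d,uv); n=np.array(n,float); return o+v*(n@(np.array(p0)-o))/(n@v)
def proj(d,pts):
    W=np.linalg.inv(np.array(d['pose'])); return cv2.projectPoints(np.array(pts,float).reshape(-1,1,3),cv2.Rodrigues(W[:3,:3])[0],W[:3,3],K(d),np.array(d['dist'],float))[0][:,0]
E
python3 - <<'E'
from h import *
a=grab('scene','s0.png');b=grab('top','t0.png')
print(a['pose'],b['pose']); print(r.sense())
E
```

```text
[[-9.37191879e-01 -3.17516483e-01  1.44411444e-01  3.00835960e+02]
 [-3.48593482e-01  8.37833898e-01 -4.20139194e-01  5.72809661e+02]
 [ 1.24083163e-02 -4.44091929e-01 -8.95895302e-01  1.50934381e+03]
 [ 0.00000000e+00  0.00000000e+00  0.00000000e+00  1.00000000e+00]] [[ 1.12392107e-03 -9.97482764e-01  7.09004377e-02  3.97799363e+02]
 [-9.99997205e-01 -9.73610709e-04  2.15454275e-03 -3.50176903e+01]
 [-2.08008983e-03 -7.09026610e-02 -9.97481070e-01  1.77687053e+03]
 [ 0.00000000e+00  0.00000000e+00  0.00000000e+00  1.00000000e+00]]
{'clock': 0.1, 'qpos': array([-1.30641249e+00,  3.53598627e-01,  1.63404685e+00,  5.65761095e-06,
        1.15520337e+00, -2.36370671e-03]), 'qvel': array([ 0.00117297, -0.00291072, -0.00165582,  0.00209764,  0.00028781,
       -0.00018967]), 'joint_efforts': array([-2.96606358e-04, -6.06357837e+01, -3.42820966e+01,  1.39150943e-04,
        4.04003062e-03,  4.69911811e-06]), 'eef_pos': array([ 164.65012846, -602.44330034,  198.82997793]), 'tcp_rot': array([-3.14033647e+00, -8.14240307e-06,  2.66745248e-01]), 'contact_force': array([-0.71746399, -0.60804792, -0.46714524]), 'wrist_torque': array([ 0.00414944, -0.0078144 ,  0.02663577]), 'grasp_force': 0.0, 'opening': 1.0003964014787994}
```

View pics/s0.png

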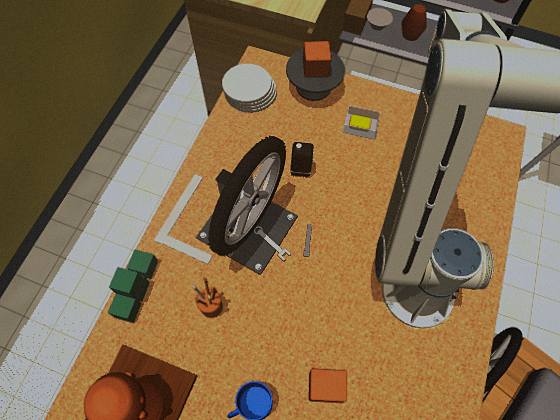

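View pics/t0.png

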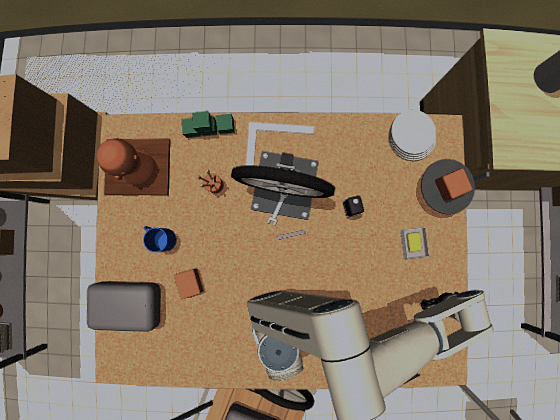

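Scene picture: the wheel is around (248,195), and the spanner (270,245) and lever (308,240) lie in front of it. Top picture: the wheel is seen edge-on at (283,180), with the base-plate corners around (256,152) to (308,218). I'll enlarge both.

```bash
python3 - <<'E'
from h import *
a=cv2.imread('pics/s0.png')[130:280,190:330];b=cv2.imread('pics/t0.png')[140:245,225:350]
a=cv2.resize(a,(400,429),interpolation=cv2.INTER_CUBIC);b=cv2.resize(b,(400,336),interpolation=cv2.INTER_CUBIC)
o=np.zeros((429,800,3),np.uint8);o[:,:400]=a;o[:336,400:]=b;cv2.imwrite('pics/c0.png',o)
E
```

```text
(no output)
```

View pics/c0.png

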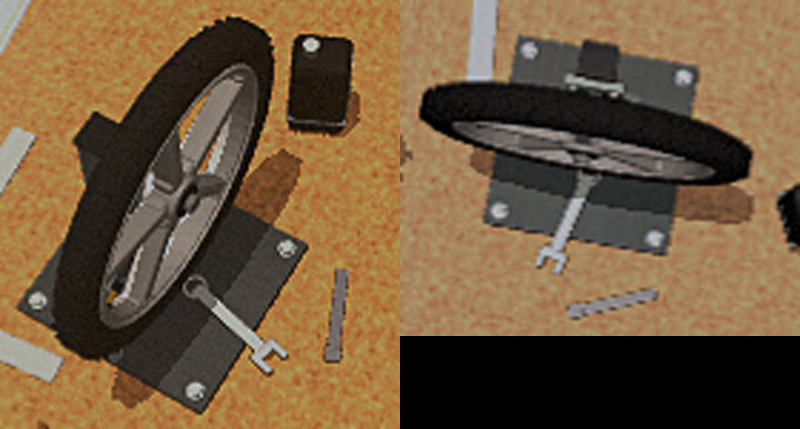

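The valve (gold) is at crop (112,295), which is scene pixel (229,233). The plate corners in the top picture are about (261.6,151.6), (318.1,161.3), (307.8,219.4) and (251.3,209.4).

```bash
cat >> h.py <<'E'
def stand():
    b=load('t0.png')
    c=[onplane(b,p,[0,0,1],[0,0,12])[:2] for p in [(261.6,151.6),(318.1,161.3),(307.8,219.4),(251.3,209.4)]]
    m=np.array([[160,130],[160,-130],[-110,-130],[-110,130.]])
    c=np.array(c);H=(m-m.mean(0)).T@(c-c.mean(0));th=np.arctan2(H[0,1]-H[1,0],H[0,0]+H[1,1])
    R=np.array([[np.cos(th),-np.sin(th)],[np.sin(th),np.cos(th)]]);t=c.mean(0)-R@m.mean(0)
    return t,th,c-(m@R.T+t)
def w2s(p):
    t,th=ST; R=np.array([[np.cos(th),-np.sin(th),0],[np.sin(th),np.cos(th),0],[0,0,1]]); return (np.array(p)-[t[0],t[1],260])@R
def s2w(p):
    t,th=ST; R=np.array([[np.cos(th),-np.sin(th),0],[np.sin(th),np.cos(th),0],[0,0,1]]); return np.array(p)@R.T+[t[0],t[1],260]
E
python3 - <<'E'
import h; from h import *
t,th,e=stand(); print(t,th,e); h.ST=(t,th)
a=load('s0.png'); n=np.array([np.cos(th),np.sin(th),0])
for uv in [(229.2,233.3),(253.5,203)]:
  print(w2s(onplane(a,uv,n,[t[0],t[1],260])))
rr=lambda phi,R,x=-14:s2w([x,-R*np.sin(phi),R*np.cos(phi)])
print('hub nut proj',proj(a,s2w([[-32,0,0]])))
# mask of metal in wheel plane annulus: brightness profile
hsv=cv2.cvtColor(a['pixels'],cv2.COLOR_RGB2HSV)
ys,xs=np.where((hsv[...,1]>130)&(hsv[...,2]>60)&(hsv[...,0]>14)&(hsv[...,0]<35))
for y,x in zip(ys,xs):
  if 205<x<290 and 130<y<260:
    p=w2s(onplane(a,(x,y),n,[t[0],t[1],260])); R=np.hypot(p[1],p[2])
    if R<150: print(x,y,hsv[y,x],p[1:].round(),R.round(),np.degrees(np.arctan2(-p[1],p[2])).round())
print('insp',[proj(a,[s2w([-14,-R*np.sin(np.radians(q)),R*np.cos(np.radians(q))]) for R in (40,140)]).round().tolist() for q in range(0,360,30)])
E
```

```text
[607.87610649 -15.82088192] -0.17302975713176377 [[-2.65866712 -0.47607367]
 [-2.04014802  1.31490242]
 [ 2.5982726   1.9829047 ]
 [ 2.10054255 -2.82173345]]
[-6.03961325e-14  1.23313170e+02 -4.58958227e+01]
[-3.06421555e-14 -1.57420586e+01 -7.56993709e+01]
hub nut proj [[258.59572852 200.51204335]]
263 161 [ 18 161 106] [-83.  88.] 121.0 43.0
262 162 [ 17 167  98] [-77.  90.] 119.0 40.0
261 163 [ 15 149 106] [-71.  92.] 117.0 38.0
262 163 [ 17 176 132] [-77.  85.] 114.0 42.0
260 164 [ 17 141 110] [-66.  95.] 115.0 35.0
261 164 [ 15 187 190] [-71.  87.] 112.0 39.0
260 165 [ 17 173 187] [-65.  89.] 111.0 36.0
261 165 [ 19 147 163] [-71.  82.] 108.0 41.0
259 166 [ 17 169 186] [-60.  91.] 109.0 33.0
260 166 [ 16 171 188] [-65.  84.] 106.0 38.0
258 167 [ 16 165 187] [-54.  93.] 108.0 30.0
259 167 [ 18 163 183] [-60.  86.] 105.0 35.0
260 167 [ 15 149 164] [-65.  79.] 102.0 39.0
258 168 [ 15 175 178] [-54.  88.] 104.0 31.0
259 168 [ 16 180 176] [-59.  81.] 100.0 36.0
257 169 [ 17 155 184] [-49.  90.] 103.0 28.0
258 169 [ 18 160 180] [-54.  83.] 99.0 33.0
256 170 [ 16 176 184] [-43.  92.] 1
[... 1568 characters left out ...]
05.0
229 233 [ 18 222 125] [124. -42.] 131.0 -109.0
227 234 [ 17 170  99] [133. -32.] 137.0 -103.0
228 234 [ 20 230 143] [129. -40.] 135.0 -107.0
229 234 [ 17 198 111] [125. -48.] 134.0 -111.0
227 235 [ 21 138  94] [134. -37.] 139.0 -106.0
228 235 [ 17 228 122] [130. -46.] 138.0 -109.0
insp [[[253.0, 192.0], [252.0, 175.0]], [[257.0, 188.0], [265.0, 160.0]], [[259.0, 186.0], [274.0, 157.0]], [[260.0, 188.0], [277.0, 165.0]], [[260.0, 192.0], [274.0, 180.0]], [[257.0, 198.0], [266.0, 199.0]], [[254.0, 204.0], [255.0, 217.0]], [[251.0, 208.0], [244.0, 231.0]], [[248.0, 209.0], [234.0, 238.0]], [[247.0, 208.0], [229.0, 234.0]], [[247.0, 204.0], [230.0, 219.0]], [[250.0, 198.0], [238.0, 197.0]]]
```

The valve is at about −107° (wheel ≈ −1.87 rad), so I need to turn it about +107°. The spoke at 145° (lower right) can be pushed leftwards along the bottom, and the valve isn't in that gap. Next is the staging pose.

```bash
cat >> h.py <<'E'
from scipy.spatial.transform import Rotation as Ro
def tool(slope,th):
    z=np.array([np.cos(slope)*np.cos(th),np.cos(slope)*np.sin(th),-np.sin(slope)]);y=np.array([np.sin(th),-np.cos(th),0]);return np.column_stack([np.cross(y,z),y,z])
def plan(p1,R1,n,p0=None,R0=None):
    s=r.sense()
    p=np.array(s['eef_pos']) if p0 is None else np.array(p0,float); R=Ro.from_euler('xyz',s['tcp_rot']).as_matrix() if R0 is None else R0
    for i in range(n):
        w=Ro.from_matrix(R.T@R1).as_rotvec()/(n-i); d=R.T@(np.array(p1)-p)/(n-i)
        d=(d/40).round(2); t=(np.degrees(w)/6).round(2); print(d.tolist(),t.tolist())
        p=p+R@d*40; R=R@Ro.from_rotvec(np.radians(t*6)).as_matrix()
    return p,R
ST=stand()[:2]
E
python3 - <<'E'
from h import *
t,th=ST
s=s2w([-200,-85,0]);print(s)
plan(s+[0,0,20],tool(np.radians(37),th),18)
E
```

```text
[396.22832366 -65.11810316 260.        ]
[0.51, -0.64, -0.11] [-0.11, 0.48, 0.22]
[0.5, -0.65, -0.09] [-0.11, 0.48, 0.22]
[0.49, -0.66, -0.08] [-0.11, 0.48, 0.22]
[0.47, -0.67, -0.06] [-0.11, 0.48, 0.22]
[0.46, -0.68, -0.04] [-0.11, 0.48, 0.22]
[0.45, -0.68, -0.03] [-0.11, 0.48, 0.22]
[0.43, -0.7, -0.02] [-0.11, 0.48, 0.21]
[0.42, -0.7, -0.0] [-0.11, 0.48, 0.22]
[0.4, -0.71, 0.01] [-0.11, 0.48, 0.21]
[0.39, -0.72, 0.02] [-0.11, 0.49, 0.22]
[0.37, -0.73, 0.03] [-0.1, 0.48, 0.22]
[0.35, -0.74, 0.04] [-0.11, 0.49, 0.21]
[0.33, -0.75, 0.05] [-0.1, 0.48, 0.22]
[0.31, -0.76, 0.06] [-0.11, 0.49, 0.21]
[0.29, -0.76, 0.07] [-0.1, 0.48, 0.22]
[0.26, -0.77, 0.07] [-0.11, 0.49, 0.21]
[0.25, -0.78, 0.08] [-0.1, 0.48, 0.22]
[0.22, -0.79, 0.08] [-0.11, 0.49, 0.21]
```

Call:
play_rows --rows '[{"dp":[0.51,-0.64,-0.11],"turn":[-0.11,0.48,0.22],"fingers":1},{"dp":[0.5,-0.65,-0.09],"turn":[-0.11,0.48,0.22],"fingers":1},{"dp":[0.49,-0.66,-0.08],"turn":[-0.11,0.48,0.22],"fingers":1},{"dp":[0.47,-0.67,-0.06],"turn":[-0.11,0.48,0.22],"fingers":1},{"dp":[0.46,-0.68,-0.04],"turn":[-0.11,0.48,0.22],"fingers":1}]'

```text
clock: 0.52
eef_pos: [229.5, -451.2, 221.4]
tcp_rot: [3.098, -0.256, 0.155]
contact_force: [0.9, 0.2, -0.1]
opening: 0.301
grasp_force: 0.0
```

Call:
play_rows --rows '[{"dp":[0.45,-0.68,-0.03],"turn":[-0.11,0.48,0.22],"fingers":1},{"dp":[0.43,-0.7,-0.02],"turn":[-0.11,0.48,0.21],"fingers":1},{"dp":[0.42,-0.7,0],"turn":[-0.11,0.48,0.22],"fingers":1},{"dp":[0.4,-0.71,0.01],"turn":[-0.11,0.48,0.21],"fingers":1},{"dp":[0.39,-0.72,0.02],"turn":[-0.11,0.49,0.22],"fingers":1}]'

```text
clock: 0.93
eef_pos: [293.7, -302.8, 244.2]
tcp_rot: [3.08, -0.515, 0.048]
contact_force: [-0.5, 0.2, 0.4]
opening: -0.001
grasp_force: 0.0
```

Call:
play_rows --rows '[{"dp":[0.37,-0.73,0.03],"turn":[-0.1,0.48,0.22],"fingers":1},{"dp":[0.35,-0.74,0.04],"turn":[-0.11,0.49,0.21],"fingers":1},{"dp":[0.33,-0.75,0.05],"turn":[-0.1,0.48,0.22],"fingers":1},{"dp":[0.31,-0.76,0.06],"turn":[-0.11,0.49,0.21],"fingers":1}]'

```text
clock: 1.27
eef_pos: [344.8, -183.7, 262.5]
tcp_rot: [3.093, -0.723, -0.05]
contact_force: [1.2, 0.1, 0.4]
opening: 0.001
grasp_force: 0.0
```

Call:
play_rows --rows '[{"dp":[0.29,-0.76,0.07],"turn":[-0.1,0.48,0.22],"fingers":1},{"dp":[0.26,-0.77,0.07],"turn":[-0.11,0.49,0.21],"fingers":1},{"dp":[0.25,-0.78,0.08],"turn":[-0.1,0.48,0.22],"fingers":1},{"dp":[0.22,-0.79,0.08],"turn":[-0.11,0.49,0.21],"fingers":1},{"dp":[0,0,0],"turn":[0,0,0],"fingers":1}]'

```text
clock: 1.68
eef_pos: [376.2, -101.9, 266.2]
tcp_rot: [3.112, -0.835, -0.127]
contact_force: [-1.2, 0.7, 0.5]
opening: -0.002
grasp_force: 0.0
```

```bash
python3 - <<'E'
from h import *
w=grab('wrist','w1.png'); s=r.sense(); print(s)
print(w2s(s['eef_pos']), w2s(np.array(w['pose'])[:3,3]))
for p in [[-32,0,0],[0,123,-40]]+[[-14,-R*np.sin(np.radians(q)),R*np.cos(np.radians(q))] for q in (-71,1,73,145,217) for R in (60,116)]: print(p,proj(w,s2w([p])).round())
E
```

```text
{'clock': 1.7333, 'qpos': array([-0.51904721, -0.58359819,  2.56271157,  0.64505621,  0.4395352 ,
        0.69951989]), 'qvel': array([-0.10756294,  0.02809638, -0.02952555,  0.07366668,  0.04142935,
       -0.16131576]), 'joint_efforts': array([  3.22678775,   2.3411011 , -37.65817881,   0.38651107,
        -3.56207527,   2.5657703 ]), 'eef_pos': array([ 376.3794639 , -102.95146223,  266.67582836]), 'tcp_rot': array([ 3.10699098, -0.83417217, -0.1198827 ]), 'contact_force': array([-0.34540511,  0.42451123, -0.56311315]), 'wrist_torque': array([0.11458112, 0.33740178, 0.01056624]), 'grasp_force': 0.0, 'opening': 6.245395082377123e-05}
[-213.03878935 -125.68575015    6.67582836] [-291.38868815 -123.63361925  179.40802849]
[-32, 0, 0] [[159.  71.]]
[0, 123, -40] [[72. 83.]]
[-14, np.float64(56.731114535959), np.float64(19.534089267429405)] [[98. 40.]]
[-14, np.float64(109.68015476952074), np.float64(37.76590591703018)] [[30. 19.]]
[-14, np.float64(-1.0471443862370107), np.float64(59.99086170938347)] [[141.  -6.]]
[-14, np.float64(-2.0244791467248873), np.float64(115.98233263814139)] [[112. -98.]]
[-14, np.float64(-57.378285357782126), np.float64(17.542302283364208)] [[216.  45.]]
[-14, np.float64(-110.93135169171211), np.float64(33.91511774783746)] [[272.  29.]]
[-14, np.float64(-34.41458618106276), np.float64(-49.14912265733952)] [[206. 101.]]
[-14, np.float64(-66.53486661672133), np.float64(-95.02163713752306)] [[238. 131.]]
[-14, np.float64(36.108901389122906), np.float64(-47.91813060283757)] [[145.  99.]]
[-14, np.float64(69.81054268563761), np.float64(-92.64171916548597)] [[132. 127.]]
```

View pics/w1.png

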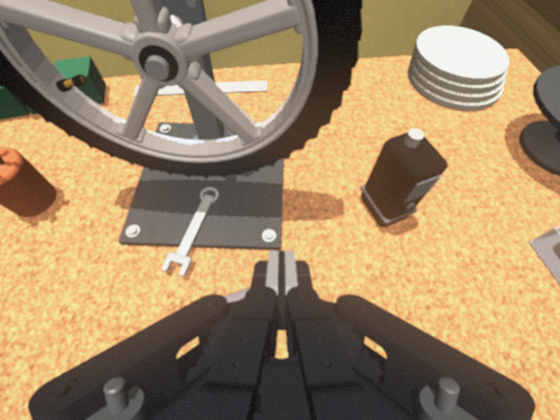

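The wrist picture agrees with the model: nut at (157,66), valve at (72,83), push spoke (lower right) near (236,125). It is the third spoke lower-right of the hub, and the entry gap is to its right. I'll move to the pre-entry pose and then in.

```bash
python3 - <<'E'
from h import *
t,th=ST;R=tool(np.radians(37),th)
p,Rq=plan(s2w([-66,-85,9]),R,6);print()
plan(s2w([6,-85,-45]),R,5,p,Rq)
E
```

```text
[0.42, -0.15, 0.45] [-0.01, 0.14, 0.06]
[0.42, -0.16, 0.45] [-0.01, 0.14, 0.06]
[0.41, -0.16, 0.46] [-0.01, 0.15, 0.05]
[0.4, -0.16, 0.47] [-0.01, 0.14, 0.06]
[0.39, -0.16, 0.47] [-0.01, 0.15, 0.05]
[0.39, -0.17, 0.48] [-0.01, 0.14, 0.06]

[0.0, 0.0, 0.45] [-0.0, 0.0, -0.0]
[0.0, 0.0, 0.45] [-0.0, 0.0, -0.0]
[0.0, 0.0, 0.45] [-0.0, 0.0, -0.0]
[0.0, 0.0, 0.45] [-0.0, 0.0, -0.0]
[0.0, 0.0, 0.45] [-0.0, 0.0, -0.0]
```

Call:
play_rows --rows '[{"dp":[0.42,-0.16,0.45],"turn":[0,0.14,0.06],"fingers":1},{"dp":[0.42,-0.16,0.45],"turn":[0,0.14,0.06],"fingers":1},{"dp":[0.4,-0.16,0.46],"turn":[0,0.14,0.06],"fingers":1},{"dp":[0.4,-0.16,0.47],"turn":[0,0.14,0.06],"fingers":1},{"dp":[0.4,-0.16,0.47],"turn":[0,0.14,0.06],"fingers":1}]'

```text
clock: 2.15
eef_pos: [493.3, -96.2, 269.2]
tcp_rot: [3.14, -0.903, -0.169]
contact_force: [-0.5, 0.6, 1.3]
opening: -0.003
grasp_force: 0.0
```

Call:
play_rows --rows '[{"dp":[0.4,-0.16,0.48],"turn":[0,0.14,0.06],"fingers":1},{"dp":[0,0,0],"turn":[0,0,0],"fingers":1},{"dp":[0,0,0],"turn":[0,0,0],"fingers":1}]'

```text
clock: 2.4
eef_pos: [517.2, -92.2, 272.2]
tcp_rot: [-3.135, -0.913, -0.181]
contact_force: [-0.3, -1.2, -0.3]
opening: -0.004
grasp_force: 0.0
```

```bash
python3 - <<'E'
from h import *
s=r.sense();print(s['qpos'],w2s(s['eef_pos']),s['tcp_rot'])
t,th=ST;R=tool(np.radians(37),th)
plan(s2w([6,-85,-45]),R,5)
w=grab('wrist','w2.png')
for p in [[-32,0,0]]+[[-14,-Q*np.sin(np.radians(q)),Q*np.cos(np.radians(q))] for q in (73,145,217) for Q in (60,116)]: print(proj(w,s2w([p])).round())
E
```

```text
[-0.18742008 -0.22844567  2.45044791  1.04297917  0.01330948  0.52384553] [-76.15238899 -90.82619698  12.21623986] [-3.13528398 -0.91292252 -0.18086187]
[0.02, -0.03, 0.5] [-0.0, 0.02, -0.01]
[0.02, -0.03, 0.5] [-0.0, 0.02, -0.01]
[0.03, -0.03, 0.5] [-0.0, 0.03, -0.01]
[0.02, -0.03, 0.5] [-0.0, 0.02, -0.01]
[0.02, -0.03, 0.5] [-0.0, 0.03, -0.01]
[[162. 199.]]
[[236. 166.]]
[[309. 149.]]
[[221. 215.]]
[[258. 239.]]
[[146. 215.]]
[[131. 238.]]
```

View pics/w2.png

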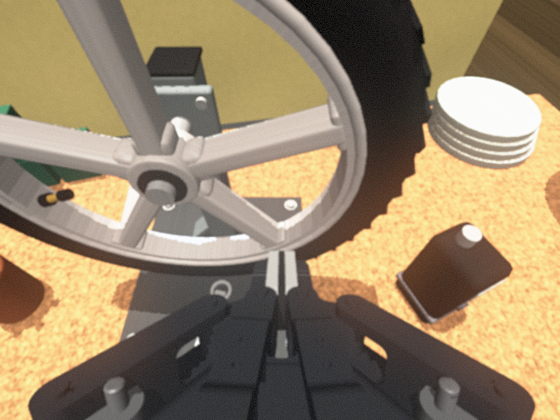

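The wrist (q5) is near its limit at this 37° slope, so I'll use 45° as recommended.

```bash
python3 - <<'E'
from h import *
t,th=ST;R=tool(np.radians(45),th)
p,Rq=plan(s2w([-62,-95,12]),R,3);print()
plan(s2w([0,-95,-50]),R,4,p,Rq)
E
```

```text
[0.08, 0.03, 0.1] [-0.0, -0.41, -0.01]
[0.08, 0.04, 0.1] [-0.0, -0.4, -0.02]
[0.08, 0.03, 0.09] [-0.0, -0.41, -0.01]

[-0.0, 0.0, 0.55] [-0.0, 0.0, -0.0]
[-0.0, 0.0, 0.55] [-0.0, 0.0, -0.0]
[-0.0, 0.0, 0.55] [-0.0, 0.0, -0.0]
[-0.0, 0.0, 0.54] [-0.0, 0.0, -0.0]
```

Call:
play_rows --rows '[{"dp":[0.08,0.03,0.1],"turn":[0,-0.4,0],"fingers":1},{"dp":[0.08,0.03,0.1],"turn":[0,-0.4,0],"fingers":1},{"dp":[0.08,0.03,0.1],"turn":[0,-0.4,-0.02],"fingers":1},{"dp":[0,0,0],"turn":[0,0,0],"fingers":1},{"dp":[0,0,0],"turn":[0,0,0],"fingers":1}]'

```text
clock: 2.87
eef_pos: [524.8, -86.1, 275.7]
tcp_rot: [-3.116, -0.883, -0.177]
contact_force: [0.0, -0.6, -0.1]
opening: -0.001
grasp_force: 0.0
```

```bash
python3 - <<'E'
from h import *
s=r.sense();print(s['qpos'],w2s(s['eef_pos']),s['tcp_rot'])
t,th=ST;R=tool(np.radians(45),th)
plan(s2w([0,-95,-50]),R,5)
E
```

```text
[-0.19193754 -0.22382407  2.41350975  0.4965499   0.07913405  1.06590967] [-69.7533052  -83.52138943  15.74018906] [-3.1156481  -0.88260372 -0.17675689]
[-0.03, 0.07, 0.48] [-0.04, -0.19, -0.0]
[-0.02, 0.07, 0.48] [-0.05, -0.18, -0.0]
[-0.02, 0.06, 0.48] [-0.04, -0.19, -0.0]
[-0.0, 0.06, 0.47] [-0.05, -0.18, -0.01]
[0.0, 0.06, 0.48] [-0.04, -0.19, -0.0]
```

Call:
play_rows --rows '[{"dp":[-0.03,0.11,0.1],"turn":[-0.07,-0.3,0],"fingers":1},{"dp":[-0.03,0.11,0.1],"turn":[-0.07,-0.3,0],"fingers":1},{"dp":[-0.03,0.11,0.0],"turn":[-0.07,-0.35,0],"fingers":1},{"dp":[0,0,0],"turn":[0,0,0],"fingers":1},{"dp":[0,0,0],"turn":[0,0,0],"fingers":1}]'

```text
clock: 3.28
eef_pos: [526.8, -97.9, 267.9]
tcp_rot: [-3.135, -0.786, -0.176]
contact_force: [-0.2, -0.2, 0.2]
opening: -0.001
grasp_force: 0.0
```

```bash
python3 - <<'E'
from h import *
s=r.sense();print(s['qpos'],w2s(s['eef_pos']),s['tcp_rot'])
t,th=ST;R=tool(np.radians(45),th)
plan(s2w([0,-95,-50]),R,5)
E
```

```text
[-0.20598056 -0.19793933  2.34536925  0.13415737  0.20991891  1.418279  ] [-65.77036782 -94.78728185   7.94253328] [-3.13502267 -0.78644222 -0.17587689]
[0.03, 0.0, 0.44] [-0.01, -0.0, -0.0]
[0.03, 0.0, 0.44] [-0.01, -0.0, -0.0]
[0.03, 0.0, 0.44] [-0.01, -0.0, -0.01]
[0.02, 0.01, 0.43] [-0.01, -0.01, -0.0]
[0.03, 0.0, 0.44] [-0.0, -0.0, -0.01]
```

Healthy configuration now. Going into the gap.

Call:
play_rows --rows '[{"dp":[0.03,0,0.44],"turn":[0,0,0],"fingers":1},{"dp":[0.03,0,0.44],"turn":[0,0,0],"fingers":1},{"dp":[0.03,0,0.44],"turn":[0,0,0],"fingers":1},{"dp":[0.02,0,0.44],"turn":[0,0,0],"fingers":1},{"dp":[0.02,0,0.43],"turn":[0,0,0],"fingers":1}]'

```text
clock: 3.7
eef_pos: [587.8, -107.9, 211.9]
tcp_rot: [-3.138, -0.783, -0.175]
contact_force: [-0.7, 0.4, -0.0]
opening: 0.001
grasp_force: 0.0
```

```bash
python3 - <<'E'
from h import *
s=r.sense();print(s['qpos'],w2s(s['eef_pos']),s['tcp_rot'],s['contact_force'])
t,th=ST;R=tool(np.radians(45),th)
Rm=Ro.from_euler('xyz',s['tcp_rot']).as_matrix()
p=s2w([0,-95,-50]);
# arc at R=110, 8 deg/row (15 mm)
for k in range(118,250,8):
    q=s2w([0,-110*np.sin(np.radians(k)),110*np.cos(np.radians(k))])
    print(k,(R.T@(q-p)/40).round(2).tolist()); p=q
E
```

```text
[-0.19467483  0.03057785  2.30525555  0.63971277  0.0282143   0.9176747 ] [ -3.9032536  -94.20082632 -48.07518821] [-3.13829034 -0.78325868 -0.1754854 ] [-0.68263491  0.37002259 -0.0032854 ]
118 [-0.03, 0.05, 0.03]
126 [-0.23, -0.2, 0.23]
134 [-0.21, -0.25, 0.21]
142 [-0.18, -0.29, 0.18]
150 [-0.15, -0.32, 0.15]
158 [-0.12, -0.34, 0.12]
166 [-0.08, -0.36, 0.08]
174 [-0.05, -0.38, 0.05]
182 [-0.01, -0.38, 0.01]
190 [0.03, -0.38, -0.03]
198 [0.07, -0.37, -0.07]
206 [0.1, -0.36, -0.1]
214 [0.14, -0.33, -0.14]
222 [0.17, -0.3, -0.17]
230 [0.2, -0.27, -0.2]
238 [0.22, -0.23, -0.22]
246 [0.24, -0.18, -0.24]
```

The wrist is close to its singular pose (q5≈0). I'll yaw the tool about 10° left and flatten the slope to about 36°, so the wrist passes it on the permitted side.

Call:
play_rows --rows '[{"dp":[0,0,0],"turn":[0.4,0.1,-0.4],"fingers":1},{"dp":[0,0,0],"turn":[0.4,0.2,-0.4],"fingers":1},{"dp":[0,0,0],"turn":[0.4,0.4,-0.4],"fingers":1},{"dp":[0,0,0],"turn":[0,0.4,0],"fingers":1},{"dp":[0,0,0],"turn":[0,0.4,0],"fingers":1}]'

```text
clock: 4.12
eef_pos: [579.5, -102.0, 204.0]
tcp_rot: [-3.124, -0.781, -0.141]
contact_force: [0.4, 0.1, -0.5]
opening: 0.0
grasp_force: 0.0
```

```bash
cat > st.py <<'E'
from h import *
s=r.sense();print(s['clock'],s['qpos'].round(2),w2s(s['eef_pos']).round(1),s['tcp_rot'].round(3),s['contact_force'].round(1))
Rm=Ro.from_euler('xyz',s['tcp_rot']).as_matrix();z=Rm[:,2]
print('slope',np.degrees(np.arcsin(-z[2])),'yaw',np.arctan2(z[1],z[0]),'ysid',Rm[:,1].round(2))
E
python3 st.py
```

```text
4.1167 [-0.23  0.03  2.33  1.51  0.08  0.  ] [-13.1 -89.8 -56. ] [-3.124 -0.781 -0.141] [ 0.4  0.1 -0.5]
slope 45.26339279053588 yaw -0.1158247619784013 ysid [-0.13 -0.99 -0.01]
```

Call:
play_rows --rows '[{"dp":[0,0,0],"turn":[0,0,0],"fingers":1},{"dp":[0,0,0],"turn":[0,0,0],"fingers":1},{"dp":[0,0,0],"turn":[0,0.3,0],"fingers":1},{"dp":[0,0,0],"turn":[0,0.3,0],"fingers":1},{"dp":[0,0,0],"turn":[0,0,0],"fingers":1}]'

```text
clock: 4.53
eef_pos: [579.8, -98.1, 203.5]
tcp_rot: [-3.113, -0.797, -0.142]
contact_force: [0.8, 0.1, -0.9]
opening: -0.0
grasp_force: 0.0
```

```bash
python3 st.py
```

```text
4.5333 [-0.23  0.04  2.34  1.87  0.09 -0.36] [-13.5 -85.9 -56.5] [-3.113 -0.797 -0.142] [ 0.8  0.1 -0.9]
slope 44.30394656158864 yaw -0.10237983865745989 ysid [-0.12 -0.99 -0.02]
```

Call:
play_rows --rows '[{"dp":[0.05,0.05,0],"turn":[0.1,0.3,-0.1],"fingers":1},{"dp":[0.05,0.05,0],"turn":[0.1,0.3,-0.1],"fingers":1},{"dp":[0.05,0,0],"turn":[0,0.3,0],"fingers":1},{"dp":[0.05,0,0],"turn":[0,0.3,0],"fingers":1},{"dp":[0,0,0],"turn":[0,0.3,0],"fingers":1}]'

```text
clock: 4.95
eef_pos: [584.0, -98.5, 207.9]
tcp_rot: [-3.1, -0.927, -0.129]
contact_force: [-0.1, 1.1, -0.1]
opening: -0.002
grasp_force: 0.0
```

```bash
python3 st.py
```

```text
4.95 [-0.26  0.07  2.42  2.62  0.3  -1.16] [ -9.2 -85.6 -52.1] [-3.1   -0.927 -0.129] [-0.1  1.1 -0.1]
slope 36.82840744892554 yaw -0.07727276756599992 ysid [-0.1  -1.   -0.02]
```

Flipped cleanly (q4=2.62, q5=0.3, slope 37°). Now the pushing arc.

```bash
cat > arc.py <<'E'
import sys
from h import *
s=r.sense();R=Ro.from_euler('xyz',s['tcp_rot']).as_matrix();p=np.array(s['eef_pos'])
Rad,x=float(sys.argv[1]),float(sys.argv[2])
for k in map(float,sys.argv[3:]):
    q=s2w([x,-Rad*np.sin(np.radians(k)),Rad*np.cos(np.radians(k))])
    print(k,(R.T@(q-p)/40).round(2).tolist()); p=q
E
python3 arc.py 106 2 125 131 137 143 149 155 161 167 173 179
```

```text
125.0 [-0.01, 0.06, 0.35]
131.0 [-0.17, -0.16, 0.14]
137.0 [-0.15, -0.19, 0.13]
143.0 [-0.14, -0.21, 0.12]
149.0 [-0.12, -0.23, 0.11]
155.0 [-0.1, -0.24, 0.1]
161.0 [-0.08, -0.25, 0.08]
167.0 [-0.05, -0.26, 0.07]
173.0 [-0.03, -0.27, 0.05]
179.0 [-0.01, -0.28, 0.03]
```

Call:
play_rows --rows '[{"dp":[0,0.06,0.35],"turn":[0,0,0],"fingers":1},{"dp":[-0.17,-0.16,0.14],"turn":[0,0,0],"fingers":1},{"dp":[-0.15,-0.19,0.13],"turn":[0,0,0],"fingers":1},{"dp":[-0.14,-0.21,0.12],"turn":[0,0,0],"fingers":1},{"dp":[-0.12,-0.23,0.11],"turn":[0,0,0],"fingers":1}]'

```text
clock: 5.37
eef_pos: [599.8, -68.5, 168.4]
tcp_rot: [-3.097, -0.925, -0.13]
contact_force: [0.3, -0.5, 0.2]
opening: 0.0
grasp_force: 0.0
```

Call:
play_rows --rows '[{"dp":[-0.1,-0.24,0.1],"turn":[0,0,0],"fingers":1},{"dp":[-0.08,-0.25,0.08],"turn":[0,0,0],"fingers":1}]'

```text
clock: 5.53
eef_pos: [603.3, -48.4, 158.9]
tcp_rot: [-3.096, -0.925, -0.13]
contact_force: [0.1, -0.5, 0.4]
opening: 0.001
grasp_force: 0.0
```

```bash
python3 st.py; python3 arc.py 108 2 155 161 167 173 179 185 191 197 203 209
```

```text
5.5333 [-0.09  0.22  2.43  3.11  0.44 -1.51] [   1.1  -32.9 -101.1] [-3.096 -0.925 -0.13 ] [ 0.1 -0.5  0.4]
slope 36.95640555145589 yaw -0.07281276034603837 ysid [-0.09 -1.   -0.03]
155.0 [0.07, 0.32, -0.06]
161.0 [-0.08, -0.26, 0.08]
167.0 [-0.06, -0.27, 0.07]
173.0 [-0.03, -0.28, 0.05]
179.0 [-0.01, -0.28, 0.03]
185.0 [0.02, -0.28, 0.02]
191.0 [0.04, -0.28, -0.0]
197.0 [0.06, -0.28, -0.02]
203.0 [0.08, -0.27, -0.04]
209.0 [0.11, -0.26, -0.05]
```

```bash
python3 - <<'E'
from h import *
w=grab('wrist','w3.png')
E
```

```text
(no output)
```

View pics/w3.png

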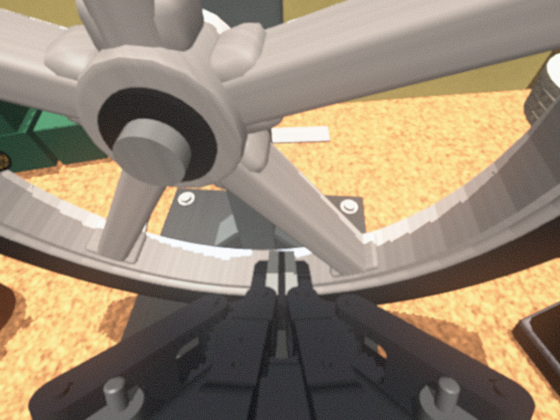

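The fingertips (280,258) have passed in front of the spoke without touching it. That spoke still ends at (350,262), so the wheel is farther away than I estimated. I'll re-measure from the wrist views.

```bash
python3 - <<'E'
from h import *
w=load('w3.png');w2=load('w2.png');w1=load('w1.png');a=load('s0.png')
s=r.sense()
print('tcp proj',proj(w,[s['eef_pos']]),'nut',proj(w,s2w([[-32,0,0],[-32,11,0],[-32,-11,0]])).round(),'spoke',proj(w,s2w([[-14,-145*np.sin(2.53),145*np.cos(2.53)]])))
def tri(obs):
    A=np.zeros((3,3));b=np.zeros(3)
    for d,uv in obs:
        o,v=ray(d,uv);P=np.eye(3)-np.outer(v,v);A+=P;b+=P@o
    x=np.linalg.solve(A,b);return x,[(proj(d,[x])[0]-uv).round(1).tolist() for d,uv in obs]
x,e=tri([(w,(143,153)),(w2,(160,193)),(w1,(155,67))]);print('nut face',x,w2s(x),e)
x,e=tri([(w,(143,153)),(w2,(160,193)),(a,(256.5,202))]);print(x,w2s(x),e)
E
```

```text
tcp proj [[279.1296569  242.51316224]] nut [[156. 168.]
 [122. 166.]
 [190. 169.]] spoke [[356.01655984 279.60003976]]
nut face [580.35777933  -7.76733596 262.56992352] [-28.49397431   3.19552197   2.56992352] [[3.5, 0.3], [-1.7, 0.6], [0.3, -0.4]]
[582.53336695  -5.72138851 259.25170404] [-26.70311926   5.58548445  -0.74829596] [[2.4, 3.7], [-2.7, 1.4], [-0.3, -0.8]]
```

```bash
cat >> h.py <<'E'
_t,_th=ST; ST=(_t+np.array([5*np.cos(_th)-4*np.sin(_th),5*np.sin(_th)+4*np.cos(_th)]),_th)
E
python3 - <<'E'
from h import *
s=r.sense();R=Ro.from_euler('xyz',s['tcp_rot']).as_matrix();p=np.array(s['eef_pos']);print(w2s(p),w2s(p-40*R[:,2]))
for q in [w2s(p-44*R[:,2]),[-44,-98,-12]]:
    q=s2w(q);print((R.T@(q-p)/40).round(2));p=q
p=np.array(s['eef_pos'])
w=load('w3.png');print(proj(w,[p,p+11*R[:,0]]))
E
```

```text
[  -4.10918204  -36.03207206 -101.69195063] [-35.89259162 -39.23902201 -77.61851407]
[ 0.  -0.  -1.1]
[ 1.15  1.4  -1.17]
[[279.1296569  242.51316224]
 [279.08589061 226.59143813]]
```

Call:
play_rows --rows '[{"dp":[0,0,-0.55],"turn":[0,0,0],"fingers":1},{"dp":[0,0,-0.55],"turn":[0,0,0],"fingers":1},{"dp":[0.29,0.35,-0.29],"turn":[0,0.1,0],"fingers":1},{"dp":[0.29,0.35,-0.29],"turn":[0,0.1,0],"fingers":1},{"dp":[0.29,0.35,-0.29],"turn":[0,0.1,0],"fingers":1}]'

```text
clock: 6.0
eef_pos: [556.6, -87.9, 232.4]
tcp_rot: [-3.099, -0.956, -0.13]
contact_force: [0.3, 0.1, -0.3]
opening: 0.001
grasp_force: 0.0
```

Call:
play_rows --rows '[{"dp":[0.28,0.35,-0.29],"turn":[0,0,0],"fingers":1},{"dp":[0,0,0],"turn":[0,0,0],"fingers":1},{"dp":[0,0,0],"turn":[0,0,0],"fingers":1}]'

```text
clock: 6.25
eef_pos: [555.0, -97.3, 243.1]
tcp_rot: [-3.097, -0.959, -0.132]
contact_force: [0.9, -0.3, 0.5]
opening: -0.001
grasp_force: 0.0
```

```bash
python3 st.py; python3 - <<'E'
from h import *
s=r.sense();R=Ro.from_euler('xyz',s['tcp_rot']).as_matrix();p=np.array(s['eef_pos'])
print(R.T@(s2w([11,-95,-50])-p)/40)
w=grab('wrist','w4.png')
print(proj(w,[p,p-5*R[:,2],p-10*R[:,2]]))
E
```

```text
6.25 [-0.29 -0.06  2.45  2.42  0.27 -0.96] [-43.1 -93.3 -16.9] [-3.097 -0.959 -0.132] [ 0.9 -0.3  0.5]
slope 35.002687751939966 yaw -0.07755176046053207 ysid [-0.1  -1.   -0.03]
[0.09724329 0.16733379 1.57474602]
[[280.4819856  241.75124014]
 [280.46066118 244.9462135 ]
 [280.43820725 248.31074376]]
```

View pics/w4.png

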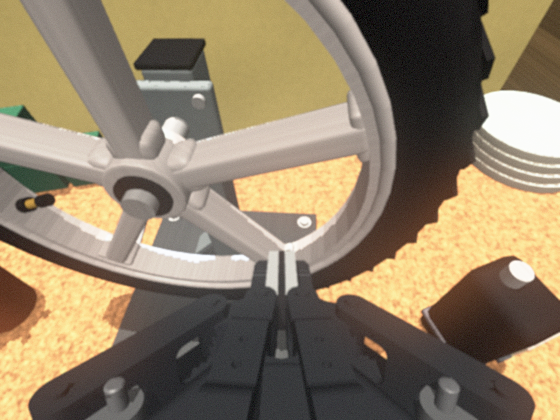

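The view shows the hub at (140,190) and the push spoke running from (200,205) to (290,255). The tips at (280,251) are still in front of the wheel plane. This time I'll enter further right and deeper, and let it settle before pushing.

```bash
python3 - <<'E'
from h import *
s=r.sense();R=Ro.from_euler('xyz',s['tcp_rot']).as_matrix();p=np.array(s['eef_pos'])
for q in ([-40,-103,-12],[0,-103,-42],[11,-97,-50]):
    q=s2w(q);print((R.T@(q-p)/40).round(2));p=q
E
```

```text
[ 0.16  0.25 -0.03]
[-0.04  0.1   1.25]
[-0.   -0.12  0.35]
```

Call:
play_rows --rows '[{"dp":[0.16,0.25,0],"turn":[0,0,0],"fingers":1},{"dp":[-0.01,0.03,0.4],"turn":[0,0,0],"fingers":1},{"dp":[-0.01,0.03,0.4],"turn":[0,0,0],"fingers":1},{"dp":[-0.01,0.03,0.4],"turn":[0,0,0],"fingers":1},{"dp":[0,0,0],"turn":[0,0,0],"fingers":1}]'

```text
clock: 6.72
eef_pos: [596.8, -113.1, 216.1]
tcp_rot: [-3.094, -0.955, -0.134]
contact_force: [-0.9, 0.4, -0.5]
opening: 0.004
grasp_force: 0.0
```

Call:
play_rows --rows '[{"dp":[0,-0.06,0.18],"turn":[0,0,0],"fingers":1},{"dp":[0,-0.06,0.18],"turn":[0,0,0],"fingers":1},{"dp":[0,0,0],"turn":[0,0,0],"fingers":1},{"dp":[0,0,0],"turn":[0,0,0],"fingers":1}]'

```text
clock: 7.05
eef_pos: [607.5, -108.8, 209.7]
tcp_rot: [-3.095, -0.956, -0.132]
contact_force: [0.4, 1.1, 0.4]
opening: -0.002
grasp_force: 0.0
```

```bash
python3 st.py; python3 arc.py 110 11 118 123 128 133 138 143 148 153 158 163
```

```text
7.05 [-0.28  0.12  2.39  2.64  0.35 -1.18] [ 10.6 -95.7 -50.3] [-3.095 -0.956 -0.132] [0.4 1.1 0.4]
slope 35.16556628751635 yaw -0.07500387979574609 ysid [-0.09 -1.   -0.03]
118.0 [-0.02, 0.04, 0.02]
123.0 [-0.17, -0.12, 0.13]
128.0 [-0.16, -0.13, 0.12]
133.0 [-0.15, -0.15, 0.12]
138.0 [-0.13, -0.17, 0.11]
143.0 [-0.12, -0.18, 0.1]
148.0 [-0.11, -0.19, 0.09]
153.0 [-0.09, -0.2, 0.08]
158.0 [-0.08, -0.21, 0.07]
163.0 [-0.06, -0.22, 0.06]
```

Call:
play_rows --rows '[{"dp":[-0.17,-0.12,0.13],"turn":[0,0,0],"fingers":1},{"dp":[-0.16,-0.13,0.12],"turn":[0,0,0],"fingers":1},{"dp":[-0.15,-0.15,0.12],"turn":[0,0,0],"fingers":1}]'

```text
clock: 7.3
eef_pos: [610.2, -93.0, 186.8]
tcp_rot: [-3.096, -0.958, -0.133]
contact_force: [0.7, -0.5, -0.3]
opening: 0.006
grasp_force: 0.0
```

Call:
play_rows --rows '[{"dp":[-0.13,-0.17,0.11],"turn":[0,0,0],"fingers":1},{"dp":[-0.12,-0.18,0.1],"turn":[0,0,0],"fingers":1}]'

```text
clock: 7.47
eef_pos: [612.6, -78.7, 174.0]
tcp_rot: [-3.095, -0.958, -0.133]
contact_force: [-3.2, -6.6, 6.5]
opening: -0.005
grasp_force: 4.6
```

```bash
python3 st.py
```

```text
7.4667 [-0.18  0.22  2.42  2.94  0.45 -1.42] [ 10.5 -65.2 -86. ] [-3.095 -0.958 -0.133] [-3.2 -6.6  6.5]
slope 35.07104177694607 yaw -0.07640213862995404 ysid [-0.09 -1.   -0.03]
```

Contact: the force is 9.8 N, directed against the motion as expected. Continuing.

Call:
play_rows --rows '[{"dp":[-0.11,-0.19,0.09],"turn":[0,0,0],"fingers":1},{"dp":[-0.09,-0.2,0.08],"turn":[0,0,0],"fingers":1}]'

```text
clock: 7.63
eef_pos: [614.9, -63.5, 163.8]
tcp_rot: [-3.094, -0.957, -0.135]
contact_force: [-2.3, -6.5, 1.3]
opening: 0.002
grasp_force: 2.4
```

Call:
play_rows --rows '[{"dp":[-0.08,-0.21,0.07],"turn":[0,0,0],"fingers":1},{"dp":[-0.06,-0.22,0.06],"turn":[0,0,0],"fingers":1}]'

```text
clock: 7.8
eef_pos: [617.4, -46.4, 156.6]
tcp_rot: [-3.094, -0.957, -0.136]
contact_force: [-1.4, -6.4, -0.4]
opening: -0.0
grasp_force: 2.5
```

```bash
python3 st.py;  python3 arc.py 110 10 163 168 173 178 183 188 193 198 203 208 213 218 223 228
```

```text
7.8 [-0.08  0.27  2.42  3.14  0.51 -1.54] [   9.7  -32.4 -103.4] [-3.094 -0.957 -0.136] [-1.4 -6.4 -0.4]
slope 35.1228732423095 yaw -0.07752033301875008 ysid [-0.1  -0.99 -0.03]
163.0 [-0.03, -0.0, 0.03]
168.0 [-0.04, -0.23, 0.05]
173.0 [-0.03, -0.23, 0.04]
178.0 [-0.01, -0.24, 0.03]
183.0 [0.01, -0.24, 0.02]
188.0 [0.02, -0.24, 0.01]
193.0 [0.04, -0.24, -0.01]
198.0 [0.06, -0.23, -0.02]
203.0 [0.07, -0.23, -0.03]
208.0 [0.09, -0.22, -0.04]
213.0 [0.1, -0.21, -0.05]
218.0 [0.12, -0.2, -0.06]
223.0 [0.13, -0.19, -0.08]
228.0 [0.14, -0.17, -0.09]
```

Steady push at about 6.5 N. On through the bottom.

Call:
play_rows --rows '[{"dp":[-0.04,-0.23,0.05],"turn":[0,0,0],"fingers":1},{"dp":[-0.03,-0.23,0.04],"turn":[0,0,0],"fingers":1},{"dp":[-0.01,-0.24,0.03],"turn":[0,0,0],"fingers":1}]'

```text
clock: 8.05
eef_pos: [622.4, -18.6, 152.1]
tcp_rot: [-3.094, -0.957, -0.136]
contact_force: [0.5, -7.4, -0.3]
opening: 0.0
grasp_force: 3.1
```

Call:
play_rows --rows '[{"dp":[0.01,-0.24,0.02],"turn":[0,0,0],"fingers":1},{"dp":[0.02,-0.24,0.01],"turn":[0,0,0],"fingers":1},{"dp":[0.04,-0.24,-0.01],"turn":[0,0,0],"fingers":1}]'

```text
clock: 8.3
eef_pos: [627.3, 9.8, 154.9]
tcp_rot: [-3.094, -0.958, -0.136]
contact_force: [-1.0, -6.3, 0.9]
opening: 0.003
grasp_force: 2.7
```

```bash
python3 st.py; python3 - <<'E'
from h import *
grab('wrist','w5.png')
E
```

```text
8.3 [ 0.1   0.28  2.4   3.44  0.51 -1.7 ] [   9.7   24.6 -105.1] [-3.094 -0.958 -0.136] [-1.  -6.3  0.9]
slope 35.08223924912845 yaw -0.0774130735494192 ysid [-0.1  -0.99 -0.03]
```

View pics/w5.png

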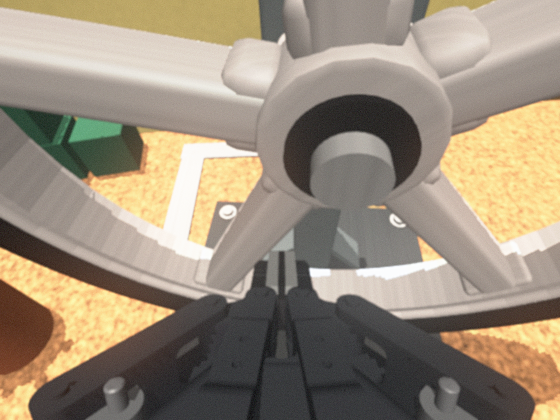

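Working: the pushed spoke is now lower left, at (235,245), with the fingers behind it at (280,255). That is about 65° done.

Call:
play_rows --rows '[{"dp":[0.06,-0.23,-0.02],"turn":[0,0,0],"fingers":1},{"dp":[0.07,-0.23,-0.03],"turn":[0,0,0],"fingers":1},{"dp":[0.09,-0.22,-0.04],"turn":[0,0,0],"fingers":1}]'

```text
clock: 8.6
eef_pos: [631.6, 36.2, 164.5]
tcp_rot: [-3.094, -0.957, -0.135]
contact_force: [-0.5, -6.5, -1.1]
opening: -0.002
grasp_force: 2.5
```

Call:
play_rows --rows '[{"dp":[0.1,-0.21,-0.05],"turn":[0,0,0],"fingers":1},{"dp":[0.12,-0.2,-0.06],"turn":[0,0,0],"fingers":1}]'

```text
clock: 8.77
eef_pos: [634.1, 52.3, 174.1]
tcp_rot: [-3.095, -0.955, -0.134]
contact_force: [-3.6, -4.4, -1.5]
opening: 0.003
grasp_force: 2.5
```

```bash
python3 st.py; cat > val.py <<'E'
from h import *
import sys
a=grab('scene',sys.argv[1]); t,th=ST; n=np.array([np.cos(th),np.sin(th),0])
hsv=cv2.cvtColor(a['pixels'],cv2.COLOR_RGB2HSV)
ys,xs=np.where((hsv[...,1]>195)&(hsv[...,2]>60)&(hsv[...,0]>14)&(hsv[...,0]<30))
L=[]
for y,x in zip(ys,xs):
  if 205<x<290 and 130<y<260:
    p=w2s(onplane(a,(x,y),n,[t[0],t[1],260])); R=np.hypot(p[1],p[2])
    if 100<R<150: L.append((x,y,*p[1:].round(),round(R),np.degrees(np.arctan2(-p[1],p[2])).round()))
for l in L: print(*l)
o=a['pixels'][130:270,200:300];cv2.imwrite('pics/z'+sys.argv[1],cv2.cvtColor(cv2.resize(o,(428,600),interpolation=cv2.INTER_CUBIC),cv2.COLOR_RGB2BGR))
E
python3 val.py s5.png
```

```text
8.7667 [ 0.22  0.24  2.37  3.71  0.47 -1.88] [  9.1  67.6 -85.9] [-3.095 -0.955 -0.134] [-3.6 -4.4 -1.5]
slope 35.20993437609114 yaw -0.07682492167819303 ysid [-0.1  -1.   -0.03]
260 191 -68.0 -76.0 102 138.0
```

```bash
python3 - <<'E'
from h import *
w=load('w5.png');t,th=ST;n=[np.cos(th),np.sin(th),0]
print('nut',proj(w,s2w([[-32,0,0]])))
for uv in [(222,282),(488,285),(345,168)]:
    x=-32 if uv[0]==345 else -14
    p=w2s(onplane(w,uv,n,s2w([x,0,0])));print(uv,p.round(),np.degrees(np.arctan2(-p[1],p[2]))%360)
E
python3 arc.py 110 9 218 223 228 233 238
```

```text
nut [[347.94284011 175.38271508]]
(222, 282) [ -14.   61. -120.] 207.05845292769143
(488, 285) [ -14.  -95. -101.] 136.89824758260426
(345, 168) [-32.   1.   3.] 336.51965197656574
218.0 [-0.07, 0.03, 0.01]
223.0 [0.13, -0.19, -0.07]
228.0 [0.14, -0.17, -0.08]
233.0 [0.15, -0.16, -0.09]
238.0 [0.16, -0.14, -0.1]
```

Call:
play_rows --rows '[{"dp":[0.13,-0.19,-0.07],"turn":[0,0,0],"fingers":1},{"dp":[0.14,-0.17,-0.08],"turn":[0,0,0],"fingers":1},{"dp":[0.12,-0.13,-0.07],"turn":[0,0,0],"fingers":1},{"dp":[0,0,0],"turn":[0,0,0],"fingers":1}]'

```text
clock: 9.15
eef_pos: [639.2, 71.9, 194.4]
tcp_rot: [-3.095, -0.959, -0.132]
contact_force: [0.4, -0.5, 0.5]
opening: 0.001
grasp_force: 0.1
```

```bash
python3 st.py; python3 val.py s6.png; python3 - <<'E'
from h import *
a=cv2.imread('pics/zs6.png');w=grab('wrist','w6.png')
o=np.zeros((600,800,3),np.uint8);o[:500,:357]=cv2.resize(a,(357,500));o[:332,357:]=cv2.cvtColor(cv2.resize(w['pixels'],(443,332)),cv2.COLOR_RGB2BGR);cv2.imwrite('pics/c6.png',o)
E
```

```text
9.15 [ 0.27  0.21  2.34  3.87  0.43 -2.02] [ 10.8  87.8 -65.6] [-3.095 -0.959 -0.132] [ 0.4 -0.5  0.5]
slope 34.98587363534266 yaw -0.07510900876177133 ysid [-0.09 -1.   -0.03]
```

View pics/c6.png

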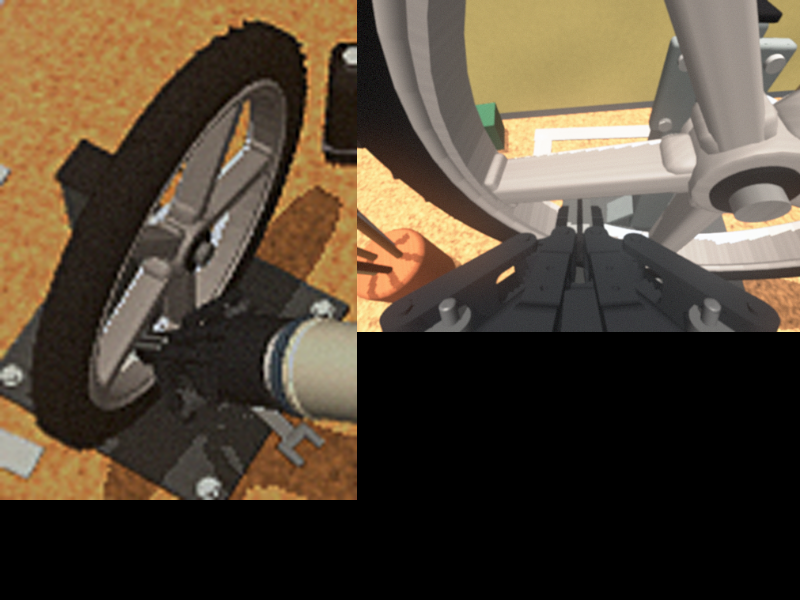

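The wheel is close: the pushed spoke in the wrist picture is nearly horizontal left, from hub (690,170) to rim (500,178). I'll withdraw and look from the front at the top of the wheel.

```bash
python3 - <<'E'
from h import *
s=r.sense();R=Ro.from_euler('xyz',s['tcp_rot']).as_matrix();p=np.array(s['eef_pos'])
p=p-80*R[:,2];print(w2s(p))
p,R=plan(s2w([-150,50,60]),tool(np.radians(28),-.05),4,p,R);print()
plan(s2w([-200,0,140]),tool(np.radians(22),-.12),4,p,R)
E
```

```text
[-54.2796685   81.04591238 -20.23198501]
[0.06, 0.13, -0.79] [0.06, 0.29, -0.11]
[0.09, 0.13, -0.79] [0.06, 0.29, -0.11]
[0.11, 0.13, -0.79] [0.05, 0.29, -0.11]
[0.13, 0.12, -0.78] [0.06, 0.29, -0.11]

[0.28, 0.27, -0.54] [-0.15, 0.25, 0.07]
[0.29, 0.28, -0.53] [-0.15, 0.25, 0.07]
[0.31, 0.28, -0.52] [-0.16, 0.25, 0.07]
[0.32, 0.29, -0.51] [-0.15, 0.25, 0.08]
```

Call:
play_rows --rows '[{"dp":[-0.08,0.12,0.05],"turn":[0,0,0],"fingers":1},{"dp":[0,0,-0.5],"turn":[0,0,0],"fingers":1},{"dp":[0,0,-0.5],"turn":[0,0,0],"fingers":1},{"dp":[0,0,-0.5],"turn":[0,0,0],"fingers":1},{"dp":[0,0,-0.5],"turn":[0,0,0],"fingers":1}]'

```text
clock: 9.67
eef_pos: [572.5, 71.2, 235.4]
tcp_rot: [-3.097, -0.958, -0.131]
contact_force: [-0.0, 0.1, 0.9]
opening: 0.0
grasp_force: 0.0
```

Call:
play_rows --rows '[{"dp":[0.1,0.13,-0.7],"turn":[0.06,0.29,-0.1],"fingers":1},{"dp":[0.1,0.13,-0.7],"turn":[0.06,0.29,-0.1],"fingers":1},{"dp":[0.1,0.13,-0.7],"turn":[0.06,0.29,-0.1],"fingers":1},{"dp":[0.12,0.12,-0.7],"turn":[0.06,0.29,-0.1],"fingers":1},{"dp":[0.3,0.27,-0.5],"turn":[0,0.25,0],"fingers":1}]'

```text
clock: 10.08
eef_pos: [476.4, 43.9, 323.9]
tcp_rot: [-3.139, -1.118, -0.045]
contact_force: [-0.5, -0.2, 0.2]
opening: 0.001
grasp_force: 0.0
```

Call:
play_rows --rows '[{"dp":[0.3,0.27,-0.5],"turn":[-0.2,0.25,0.1],"fingers":1},{"dp":[0.3,0.27,-0.5],"turn":[-0.2,0.25,0.1],"fingers":1},{"dp":[0.3,0.27,-0.5],"turn":[-0.2,0.25,0.1],"fingers":1},{"dp":[0,0,0],"turn":[0,0,0],"fingers":1}]'

```text
clock: 10.42
eef_pos: [451.4, -0.9, 362.3]
tcp_rot: [-3.094, -1.221, -0.149]
contact_force: [-0.5, 0.1, 0.7]
opening: -0.002
grasp_force: 0.0
```

```bash
python3 st.py; python3 - <<'E'
from h import *
w=grab('wrist','w7.png')
print(proj(w,s2w([[-32,0,0],[0,0,129],[0,30,125],[0,0,200]])))
E
```

```text
10.4167 [ 0.31 -0.56  2.62  4.43  0.39 -2.68] [-161.7  -16.2  102.3] [-3.094 -1.221 -0.149] [-0.5  0.1  0.7]
slope 20.045173404645695 yaw -0.09798334133679872 ysid [-0.1  -0.99 -0.02]
[[276.31402702 228.39975042]
 [275.57116186 113.76092628]
 [247.19156741 117.33773187]
 [273.35273745  34.82857062]]
```

```bash
python3 -c "
import cv2;a=cv2.imread('pics/w7.png');cv2.imwrite('pics/w7b.png',cv2.resize(a,(800,600),interpolation=cv2.INTER_CUBIC))"
```

```text
(no output)
```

View pics/w7b.png

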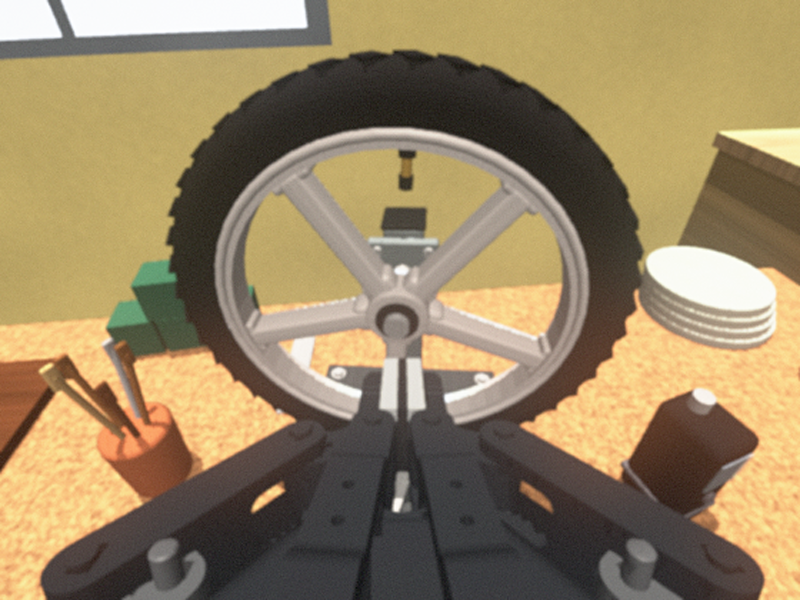

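The valve is at (406,168) in the enlarged picture, nearly above the nut (397,322) and slightly clockwise. Measuring the angle from the valve and the spoke ends.

```bash
python3 - <<'E'
from h import *
w=load('w7.png');t,th=ST;n=[np.cos(th),np.sin(th),0]
f=lambda uv,x:w2s(onplane(w,np.array(uv)*.7,n,s2w([x,0,0])))
hsv=cv2.cvtColor(w['pixels'],cv2.COLOR_RGB2HSV)[100:140,270:300]
ys,xs=np.where((hsv[...,1]>170)&(hsv[...,0]>10)&(hsv[...,0]<28)); c=(np.array([xs.mean()+270,ys.mean()+100]))/.7; print('brass',len(xs),c)
nut=f((397,325),-32);print('nut',nut)
for nm,uv,x,off in [('valve',(406,168),0,0),('brass',c,0,0),('cap',(405,185),0,0),('sL',(295,182),-14,-36),('sR',(517,195),-14,36),('lL',(258,330),-14,-108),('lR',(540,352),-14,108)]:
    p=f(uv,x)-nut; print(nm,p.round(),round(np.hypot(p[1],p[2])),round(np.degrees(np.arctan2(-p[1],p[2]))-off,1))
E
```

```text
brass 0 [nan nan]
nut [-32.          -1.96720251   1.52834057]
valve [ 32.  -7. 124.] 124 3.2<stdin>:5: RuntimeWarning: Mean of empty slice.
  ret = ret.dtype.type(ret / rcount)
Traceback (most recent call last):
ValueError: cannot convert float NaN to integer
```

```bash
python3 - <<'E'
from h import *
w=load('w7.png');t,th=ST;n=[np.cos(th),np.sin(th),0]
f=lambda uv,x:w2s(onplane(w,np.array(uv)*.7,n,s2w([x,0,0])))
nut=f((397,325),-32)
for nm,uv,x,off in [('valve',(406,168),0,0),('cap',(405,185),0,0),('sL',(295,182),-14,-36),('sR',(517,195),-14,36),('lL',(258,330),-14,-108),('lR',(540,352),-14,108)]:
    p=f(uv,x)-nut; print(nm,p.round(),round(np.hypot(p[1],p[2])),round(np.degrees(np.arctan2(-p[1],p[2]))-off,1))
s=r.sense();print(s['qvel'].round(3),s['contact_force'])
E
```

```text
valve [ 32.  -7. 124.] 124 3.2
cap [ 32.  -6. 111.] 111 3.1
sL [ 18.  73. 118.] 138 4.3
sR [ 18. -87. 110.] 140 2.2
lL [ 18. 134. -28.] 137 6.3
lR [  18. -130.  -43.] 137 0.2
[ 0.02   0.053 -0.026  0.007 -0.007  0.002] [-0.09913777  0.05114352  0.99113211]
```

All features agree: the wheel is at about +3.2° (0.055 rad), within the 0.10 rad tolerance, and another nudge would only add risk. I'll let the arm settle and hand in.

Call:
play_rows --rows '[{"dp":[0,0,0],"turn":[0,0,0],"fingers":1},{"dp":[0,0,0],"turn":[0,0,0],"fingers":1},{"dp":[0,0,0],"turn":[0,0,0],"fingers":1}]'

```text
clock: 10.72
eef_pos: [453.2, 1.5, 360.7]
tcp_rot: [-3.096, -1.215, -0.143]
contact_force: [0.3, -0.2, 0.2]
opening: -0.001
grasp_force: 0.0
```

```bash
python3 -c "
from rig import r
print(r.sense()['qvel'].round(3)); print(r.sign_off())"
```

```text
[ 0.002  0.001  0.001  0.003 -0.002 -0.004]
the job is handed in; nothing more can be done
None
```

I turned the wheel about 110° clockwise by pushing one spoke; the valve measured about 0.055 rad past the top (limit 0.10), with the hand clear and at rest, and the job is handed in (no verdict came back).

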